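# Swap the empty parts tray at the assembly jig for the full one behind the bottles

## Task

The yellow parts tray in the lamp jig is empty. Stand the white bottle and the blue can out of the way on the blue mat and put the yellow tray in the black empties box; only then lift the full red tray straight out of the grey tray it is nested in and set it, without dropping it, in the jig's pocket. Finally put the bottle and the can back upright where each of them stood, and keep the grey tray and the amber jar in their places.

Things in the scene. Friction and masses are not known exactly. Their poses are not given: they have to be found in the camera images.
- bottle: White plastic dispenser bottle with red cap and thin nozzle, upright and round: body 56 mm diameter, straight up to 108 mm, cap (24 mm diameter) and nozzle up to 142 mm; about 0.26 kg. Origin: centre of its underside, z up. At the start it stands on one of the two pads of the steel drip tray, just in front (robot's side) of the nested trays, its surface 8 mm from the grey tray.
- can: Blue spray can with a yellow band and black cap, upright and round: body 52 mm diameter, straight up to 112 mm, cap (34 mm diameter) up to 132 mm; about 0.28 kg. Origin: centre of its underside, z up. At the start it stands on the other pad of the drip tray, beside the bottle.
- full_tray: Red open tray filled with brass, steel and black parts (they stay in it): 52 mm (its x) by 102 mm (its y), 52 mm high, straight walls; about 0.30 kg. Origin: centre of its underside, z up. It must stay level (within 25 degrees). At the start it stands in the grey tray with 2 mm play per side, top 28 mm above the grey rim, its y parallel to the drip tray's y.
- grey_tray: Grey lower tray of the nested stack, loose, about 0.45 kg: outside 64 mm (its x) by 114 mm (its y), rim 30 mm high, walls 4 mm, inner floor 6 mm above its underside. Origin: centre of its underside, z up. Stands on the bench behind (further from the robot than) the bottle and the can; it stays where it is.
- empty_tray: Yellow empty tray of the same size as the red one: 52 mm (its x) by 102 mm (its y), 52 mm high, walls 4 mm, two cross walls; about 0.10 kg. Origin: centre of its underside, z up. At the start it stands in the jig's pocket.
- jig: Fixed lamp jig: plywood plate with an aluminium-lipped pocket for a parts tray. Origin: bench surface below the pocket's centre; z up. Pocket floor 15 mm above it; inside 70 mm (x) by 120 mm (y); lips 6 mm high. A tray's long side lies along the jig's y, either way round. A silver lamp is clamped along y, its axis 80 mm to the -x (robot's) side of the pocket's centre, top 71 mm above the bench.
- empties_box: Fixed low black open box for empty trays: outside 130 mm (x) by 180 mm (y), walls 30 mm high and 4 mm thick, inner floor 4 mm up. Origin: centre of its underside, z up. A tray stands flat inside it, best in the middle with its long side along the box's y.
- mat: Fixed blue bench mat, the free side area: 130 mm (x) by 190 mm (y), 2 mm thick, empty at the start. Origin: centre of its underside, z up. Bottle and can fit side by side on it, 45 mm to either side of the centre along its y.
- drip_tray: Fixed flat steel drip tray, 64 mm (x) by 150 mm (y), with two black round pads 35 mm to either side of its centre along its y; pad tops 4.6 mm above the bench. Origin: centre of its underside, z up. Its +x points to the nested trays.
- jar: Amber glass jar with steel lid, 44 mm diameter, 54 mm high, 0.2 kg. Origin: centre of its underside. A bystander beside the nested trays.
Things that resemble listed ones, but are neither listed nor needed, are in the scene too. Leave any turquoise look-alike of the empty_tray alone.

How it is judged:
On the way, in this order (a step that is already met when the one before it is completed fails the run):
1. bottle and can stand upright and released on the blue mat and the yellow tray stands in the empties box, while the red tray is still nested in the grey one (x of bottle in the frame of mat between -0.065 and 0.065 m and y of bottle in the frame of mat between -0.095 and 0.095 m and x of can in the frame of mat between -0.065 and 0.065 m and y of can in the frame of mat between -0.095 and 0.095 m and height (world z) of each of bottle, can below 0.008 m and angle between each of bottle, can's own z axis and vertical below 0.1 rad and contact force between the fingers and bottle below 0.5 N and contact force between the fingers and can below 0.5 N and x of empty_tray in the frame of empties_box between -0.05 and 0.05 m and y of empty_tray in the frame of empties_box between -0.07 and 0.07 m and height (world z) of empty_tray below 0.011 m and contact force between the fingers and empty_tray below 0.5 N and horizontal distance between full_tray and grey_tray below 0.008 m and height (world z) of full_tray below 0.012 m), for 0.2 s.
2. the red tray stands in the jig's pocket, released (horizontal distance between full_tray and jig below 0.0145 m and height (world z) of full_tray below 0.0185 m and angle between the y axis of full_tray and the y axis of jig, either way round below 0.2 rad and contact force between the fingers and full_tray below 0.5 N), for 0.2 s.
At the end, for the whole second after the job is handed in: Red tray flat in the jig's pocket (14.5 mm, 0.2 rad), yellow tray flat on the floor of the empties box; bottle and can upright within 15 mm of where each started; grey tray and jar within 15 mm of where they started; all at rest (horizontal distance between full_tray and jig below 0.0145 m and height (world z) of full_tray below 0.0185 m and angle between the y axis of full_tray and the y axis of jig, either way round below 0.2 rad and angle between each of full_tray, empty_tray, bottle, can's own z axis and vertical below 0.06 rad and x of empty_tray in the frame of empties_box between -0.05 and 0.05 m and y of empty_tray in the frame of empties_box between -0.07 and 0.07 m and height (world z) of empty_tray below 0.011 m and distance of each of bottle, can, grey_tray, jar from where it was at the start of the episode below 0.015 m and angle between jar's own z axis and vertical below 0.1 rad and linear speed of each of full_tray, empty_tray, bottle, can, grey_tray below 0.02 m/s); the robot touches nothing.
It fails at once if the red tray tilts by more than 25 degrees (its parts would spill) (angle between full_tray's own z axis and vertical above 0.436 rad).
It fails at once if the bottle is knocked over (angle between bottle's own z axis and vertical above 0.7 rad).
It fails at once if the can is knocked over (angle between can's own z axis and vertical above 0.7 rad).
It fails at once if the red tray is dropped (falls freely by about 2 cm or more) (contact force between the fingers and full_tray below 0.5 N and linear speed of full_tray above 0.6 m/s).
It also fails if it takes over 128 s, if anything falls off the work surface, if the arm or the gripper's body presses on something with over 40 N, if the wrist force passes 120 N, or if a joint passes its speed limit or range.

## Robot

A 6-joint arm with a two-finger parallel gripper is mounted at the origin on the work surface. World frame = base frame: x ahead of the robot, y to its left, z up, the work surface at z = 0. Lengths are in m, angles in rad, forces in N, time in s.
With the tool pointing down it reaches from about 0.275 to 0.975 m from the base axis. Payload 8.4 kg.
Tool frame: the origin (TCP) lies midway between the tips of the shut fingers; the grasp point (between the pads) lies behind it (r.hold_point_z is the z of the grasp point in the tool frame, in m); z points along the fingers, y is the line along which they close (so a half turn about z gives the same grasp; the last joint's range is limited). The gripper opens to 92 mm and grips with 3 to 60 N. Pads are 20 mm wide; open, the fingers measure 128 mm over their backs; the gripper's body (75 mm by 189 mm) begins 69 mm behind the grasp point.
Start: joints at [1.133, 0.353, 1.633, -0, 1.155, -0.002], TCP at [0.264, 0.567, 0.215] pointing down, gripper open.
Joint ranges: [-2.63, 2.63], [-0.92, 2.1], [0.06, 2.66], [-1.3, 4.44], [0, 2.69], [-3.02, 3.02]. Speed limits (rad/s): [2.22, 2.22, 2.79, 3.14, 3.14, 3.14].

## Interface

Orientations are given as a unit quaternion [x, y, z, w].
In Python, from workcell import r, cams gives the robot as it stands.
- The arm moves only by the tool move_arm, never from a script. Its argument "steps" is a list of rows, each a list of 3 entries, a list of its own where there are three numbers: the shift along the tool's x, y, z in cm, then the turn about the tool's z in degrees, then the closure in counts, from 0 (fully open) to 255 (shut). A call has 1 to 20 rows; each row shifts and turns the commanded pose from where the row before left it, along the tool's axes as they then stand; what a row does not reach is not made up. A row lasts 1/10 s, in which the tool goes at most 50 mm and 8.59 degrees, less where a joint would pass 70% of its speed; a pose out of reach is approached as far as the arm can. A call is refused whole if a number of a shift passes 5 or a number of a turn 8.59, either way. A call with a gripper value outside its range is refused whole. The fingers move at their own pace and stop on an object; "newtons" is the grip in N (left out, the last holds). Time passes only in rows, so rows that do not move let the fingers close. It gives the time, the measured TCP pose, the force, the opening and the grip force at its end, in the units of the state.
- r.state(): the state, without advancing time (a new reading comes with each control period).
- cams.camera(name): name is "scene" or "top" or "wrist"; returns a dict with "image" (420x560x3 uint8, red, green, blue), "K" (3x3 intrinsics, pixels), "extrinsics" (4x4, takes a point from world to camera coordinates). Camera axes: x right, y down, z forward; pixel columns grow to the right and rows downward; lengths in m; the calibration is good to about 2 mm. A picture is of the moment at which its call begins. There is no depth.
- r.sign_off(): hands the job in; it is judged then, once.
The state is a dict: "t": time; "q": joint angles; "joint_velocities": joint speeds; "joint_efforts": joint torques, N m; "tcp_pos": TCP position; "tool_rot": TCP orientation; "ft_force": force on the tool from outside, world axes, zero at the start; "wrist_torque": the same for the moment, N m; "grip_width": opening from 0.0 (shut) to 1.0 (fully open); "gripper_force": force on a finger pad.
Only numpy, scipy, OpenCV 4.12 (cv2) and the standard library are available. Lean on these libraries where they do the work, as an engineer would, in place of code of your own. Each camera call takes 0.05 s, during which the arm holds its last target. There are 200 camera calls.

## Working session

There is one attempt and no reset: what is moved stays moved. The work goes in short steps, Python scripts to look and compute and a tool call to move; the robot and the scene stay as the last step left them, time stands still between calls to the robot, and variables do not carry over. Pictures are saved under pics/ and viewed, at most 14 in all, crops included, and the job is handed in when it is done.

Besides the shell and the picture viewer there is one more tool, called after "Request:" by a JSON object that holds its "fn" and its "kwargs". move_arm: Moves the arm, as the interface text tells. Its arguments: {"type":"object","properties":{"steps":{"type":"array"},"newtons":{"type":"number"}},"required":["steps"]}

```bash
mkdir -p pics; ls; python3 - <<'E'
from workcell import r, cams
import cv2
print(r.state(), r.hold_point_z)
for n in ("scene","top"):
    c=cams.camera(n); cv2.imwrite(f"pics/{n}0.png",cv2.resize(c["image"][:,:,::-1],(800,600),interpolation=cv2.INTER_CUBIC)); print(n,c["K"],c["extrinsics"])
E
```

```text
pics
{'t': 0.0, 'q': array([ 1.13258815e+00,  3.53649369e-01,  1.63411054e+00,  4.64592158e-05,
        1.15517050e+00, -2.39491977e-03]), 'joint_velocities': array([ 0.00104158,  0.00153497, -0.00018127,  0.00032825,  0.00104024,
       -0.00021707]), 'joint_efforts': array([ 1.36006038e-03, -5.93841326e+01, -3.34223449e+01,  6.98177679e-02,
        2.32087914e-02, -1.18250073e-04]), 'tcp_pos': array([0.26362434, 0.56615762, 0.21387301]), 'tool_rot': array([ 2.16195352e-01,  9.76349897e-01, -6.48069978e-04, -1.66898083e-04]), 'ft_force': array([ 0.6895766 , -0.36586699, -0.38397776]), 'wrist_torque': array([ 0.01389466,  0.04375575, -0.00255841]), 'gripper_force': 0.0, 'grip_width': 1.000600873898146} -0.0187
scene [[467.15176371   0.         289.41971363]
 [  0.         467.15176371 207.34052189]
 [  0.           0.           1.        ]] [[-0.62543071  0.78012323  0.01562638  0.25331338]
 [ 0.54778432  0.45324851 -0.70320561 -0.22086391]
 [-0.55566966 -0.4312465  -0.7108148   1.47908819]
 [ 0.          0.          0.          1.        ]]
top [[403.38439286   0.         276.80353041]
 [  0.         403.38439286 203.55718516]
 [  0.           0.           1.        ]] [[ 0.16672806 -0.98599112  0.0048235  -0.03189529]
 [-0.95717511 -0.16302576 -0.23924551  0.48368099]
 [ 0.23668031  0.03527201 -0.97094712  0.92459449]
 [ 0.          0.          0.          1.        ]]
```

View pics/top0.png

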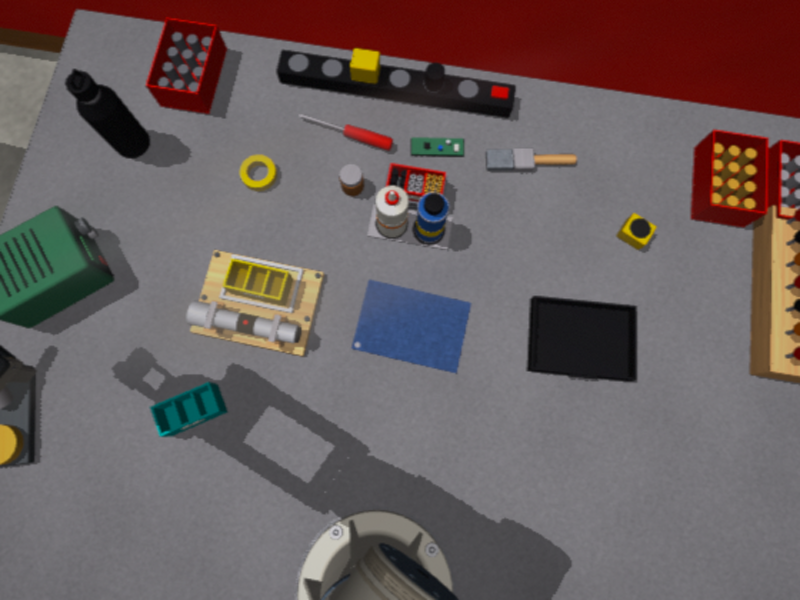

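View pics/scene0.png

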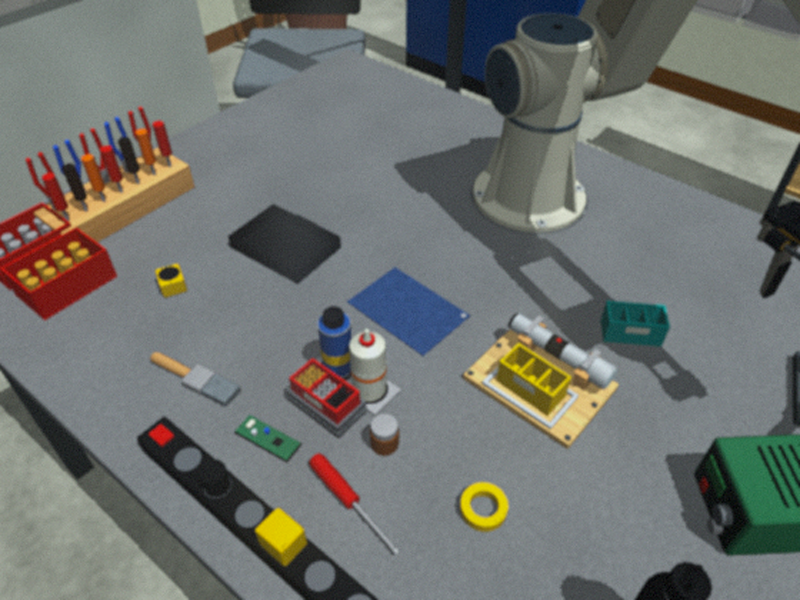

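The top view shows the nested red tray (417,185) behind the white bottle (392,210) and blue can (432,218). The jig with the yellow tray is at (258,280), the mat at (412,326), the black box at (583,338), and the turquoise decoy at (188,408). I'll enlarge the stack and the jig.

```bash
cat > h.py <<'E'
import numpy as np, cv2
from workcell import r, cams
from scipy.spatial.transform import Rotation as R
def ray(c,u,v,z):
    E=c["extrinsics"]; Rm=E[:3,:3]; o=-Rm.T@E[:3,3]
    d=Rm.T@np.linalg.solve(c["K"],[u,v,1.]); return (o+d*(z-o[2])/d[2])
def proj(c,p):
    E=c["extrinsics"]; q=c["K"]@(E[:3,:3]@np.array(p)+E[:3,3]); return q[:2]/q[2]
def crop(c,x0,y0,w,h,s,name):
    cv2.imwrite(f"pics/{name}.png",cv2.resize(c["image"][y0:y0+h,x0:x0+w,::-1],None,fx=s,fy=s,interpolation=cv2.INTER_CUBIC))
E
python3 - <<'E'
from h import *
import pickle
T=cams.camera("top");S=cams.camera("scene");pickle.dump((T,S),open("c.pkl","wb"))
crop(T,130,105,200,150,4,"tc")
crop(S,190,205,130,100,6,"sc")
f=lambda u,v,z:np.round(ray(T,u*.7,v*.7,z),4)
print("mat",[f(*p,.002) for p in [(370,281),(470,299),(458,372),(353,349)]])
print("box",[f(*p,.03) for p in [(531,296),(637,304),(636,381),(528,372)]])
E
```

```text
mat [array([0.5063, 0.1001, 0.002 ]), array([ 0.5036, -0.0835,  0.002 ]), array([ 0.3702, -0.0807,  0.002 ]), array([0.3792, 0.1077, 0.002 ])]
box [array([ 0.5199, -0.1857,  0.03  ]), array([ 0.5368, -0.3706,  0.03  ]), array([ 0.4024, -0.378 ,  0.03  ]), array([ 0.3868, -0.1955,  0.03  ])]
```

View pics/tc.png

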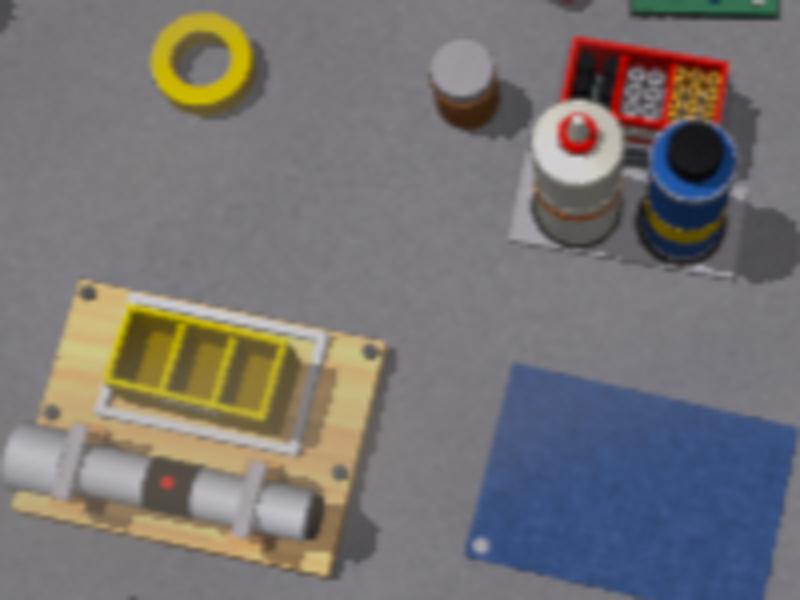

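View pics/sc.png

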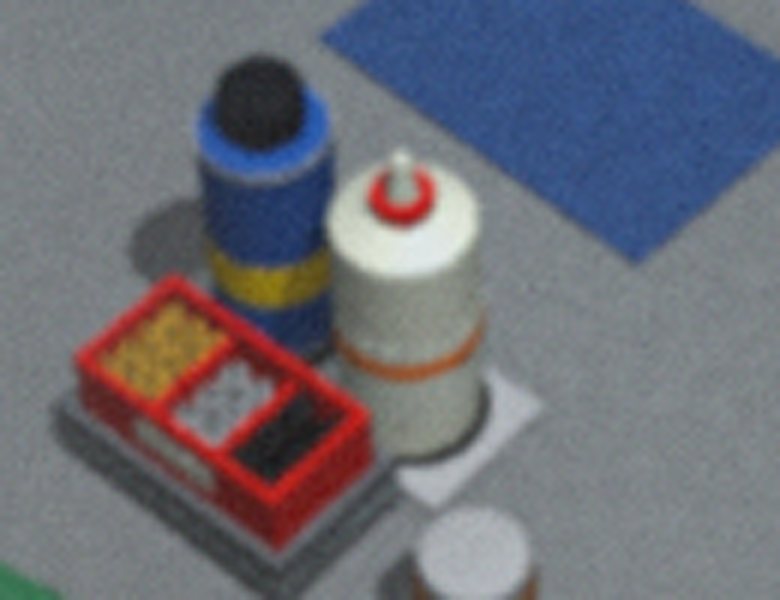

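The top crop gives these:
- Yellow tray rim corners: (128,306), (298,350), (265,418), (106,384).
- Jig lip corners: (130,292), (328,333), (300,453), (97,412).
- Bottle shoulder centre: (578,143). Can cap: (696,150).
- Red tray top edge: (574,38) to (729,62).

The scene crop gives the red tray's top corners as (175,278), (370,410), (278,497), (78,355).

```bash
python3 - <<'E'
from h import *
import pickle
T,S=pickle.load(open("c.pkl","rb"))
f=lambda u,v,z:np.round(ray(T,u/4+130,v/4+105,z),4)
g=lambda u,v,z:np.round(ray(S,u/6+190,v/6+205,z),4)
def q(n,P): 
    P=np.array(P); print(n,P[:,:2].tolist(),"mean",P.mean(0)[:2]); 
    for i in range(4): 
        d=P[(i+1)%4]-P[i]; print("   len %.4f ang %.1f"%(np.linalg.norm(d),np.degrees(np.arctan2(d[1],d[0]))))
q("lip",[f(*p,.021) for p in [(130,292),(328,333),(300,453),(97,412)]])
q("yel",[f(*p,.067) for p in [(128,306),(298,350),(265,418),(106,384)]])
q("redS",[g(*p,.058) for p in [(175,278),(370,410),(278,497),(78,355)]])
print("redT",f(574,38,.058),f(729,62,.058))
print("greyS",g(282,600,.03),g(60,408,.03))
print("bottle T shoulder",f(578,142,.1126),"S",g(403,215,.1126),"tip",f(577,117,.1466),g(401,155,.1466))
print("can T",f(692,160,.1166),"cap",f(696,150,.1366),"S cap",g(261,100,.1366),"body",g(265,125,.1166))
print("jar",f(464,68,.054),g(473,550,.054))
print("drip",[f(*p,.002) for p in [(511,241),(733,277),(527,155)]],g(437,505,.002),g(543,405,.002))
f=lambda u,v,z:np.round(ray(T,u*.7,v*.7,z),4)
q("mat",[f(*p,.002) for p in [(370,281),(470,299),(458,372),(353,349)]])
q("box",[f(*p,.03) for p in [(531,296),(637,304),(636,381),(528,372)]])
E
```

```text
lip [[0.5088, 0.3518], [0.5033, 0.2209], [0.4237, 0.2222], [0.4281, 0.3538]] mean [0.465975 0.287175]
   len 0.1310 ang -92.4
   len 0.0796 ang 179.1
   len 0.1317 ang 88.1
   len 0.0807 ang -1.4
yel [[0.4878, 0.3353], [0.478, 0.2271], [0.4331, 0.2378], [0.4377, 0.3369]] mean [0.45915  0.284275]
   len 0.1086 ang -95.2
   len 0.0462 ang 166.6
   len 0.0992 ang 87.3
   len 0.0501 ang -1.8
redS [[0.6625, -0.001], [0.6616, 0.0981], [0.7109, 0.0984], [0.7117, -0.0028]] mean [0.686675 0.048175]
   len 0.0991 ang 90.5
   len 0.0493 ang 0.3
   len 0.1012 ang -89.5
   len 0.0492 ang 177.9
redT [0.7143 0.0974 0.058 ] [ 0.7146 -0.0037  0.058 ]
greyS [0.7292 0.1151 0.03  ] [ 0.7205 -0.008   0.03  ]
bottle T shoulder [0.6214 0.0789 0.1126] S [0.6174 0.0775 0.1126] tip [0.6225 0.0796 0.1466] [0.618  0.0786 0.1466]
can T [0.6198 0.0099 0.1166] cap [0.6181 0.0087 0.1366] S cap [0.6239 0.0148 0.1366] body [0.6196 0.0109 0.1166]
jar [0.6835 0.164  0.054 ] [0.6819 0.1649 0.054 ]
drip [array([0.5904, 0.1186, 0.002 ]), array([ 0.5904, -0.0298,  0.002 ]), array([0.6521, 0.1188, 0.002 ])] [0.6491 0.1179 0.002 ] [0.5873 0.1191 0.002 ]
mat [[0.5063, 0.1001], [0.5036, -0.0835], [0.3702, -0.0807], [0.3792, 0.1077]] mean [0.439825 0.0109  ]
   len 0.1836 ang -90.8
   len 0.1334 ang 178.8
   len 0.1886 ang 87.3
   len 0.1273 ang -3.4
box [[0.5199, -0.1857], [0.5368, -0.3706], [0.4024, -0.378], [0.3868, -0.1955]] mean [ 0.461475 -0.28245 ]
   len 0.1857 ang -84.8
   len 0.1346 ang -176.8
   len 0.1832 ang 94.9
   len 0.1335 ang 4.2
```

Request:
{"fn": "move_arm", "kwargs": {"steps": [[[0,0,0],8.13,0],[[0,0,0],8.13,0],[[0,0,0],8.13,0],[[0,0,0],8.13,0],[[0,0,0],8.13,0],[[0,0,0],8.13,0],[[0,0,0],8.13,0],[[0,0,0],8.13,0],[[0,0,0],0,0]]}}

```text
t: 1.1
tcp_pos: [0.2638, 0.5665, 0.2144]
tool_rot: [0.708, 0.706, -0.0, 0.0]
ft_force: [-0.3, 0.4, -0.2]
grip_width: 0.999
gripper_force: 0.0
```

Request:
{"fn": "move_arm", "kwargs": {"steps": [[[-1.5,1,0],0,0],[[-3,2.2,0],0,0],[[-3,2.2,0],0,0],[[-3,2.2,0],0,0],[[-3,2.2,0],0,0],[[-3,2.2,0],0,0],[[-3,2.2,0],0,0],[[-3,2.2,0],0,0],[[-3,2.2,0],0,0],[[-3,2.2,0],0,0],[[-3,2.2,0],0,0],[[-3,2.2,0],0,0],[[-3,2.2,0],0,0],[[-3,2.2,0],0,0],[[-3,2.2,0],0,0],[[-3,2.2,0],0,0],[[-2,1.5,0],0,0],[[0,0,0],0,0],[[0,0,0],0,0]]}}

```text
t: 3.0
tcp_pos: [0.6182, 0.0806, 0.2143]
tool_rot: [0.707, 0.707, -0.0, -0.0]
ft_force: [-0.9, -0.7, 0.4]
grip_width: 1.0
gripper_force: 0.0
```

```bash
python3 - <<'E'
from h import *
c=cams.camera("wrist"); s=r.state(); print(s["t"],s["tcp_pos"],R.from_quat(s["tool_rot"]).as_matrix().round(4).tolist(),s["q"])
import pickle; pickle.dump(c,open("w1.pkl","wb")); cv2.imwrite("pics/w1.png",cv2.resize(c["image"][:,:,::-1],(800,600)))
for n,p in dict(bot=(.62,.0785,.1126),can=(.62,.01,.1166),red=(.687,.048,.058)).items(): print(n,proj(c,p)/.7)
print(c["extrinsics"].round(3).tolist())
E
```

```text
3.05 [0.6179527  0.08136358 0.21437816] [[-0.0012, 1.0, -0.0009], [1.0, 0.0012, 0.0001], [0.0001, -0.0009, -1.0]] [1.28362695e-01 3.51020554e-01 1.63676281e+00 2.73051202e-04
 1.15467978e+00 1.27080054e-01]
bot [407.07957776 294.85606989]
can [406.92438457 394.10705396]
red [491.58948711 315.04436977]
[[1.0, 0.001, 0.001, -0.619], [0.001, -0.97, 0.241, 0.051], [0.001, -0.241, -0.97, 0.408], [0.0, 0.0, 0.0, 1.0]]
```

View pics/w1.png

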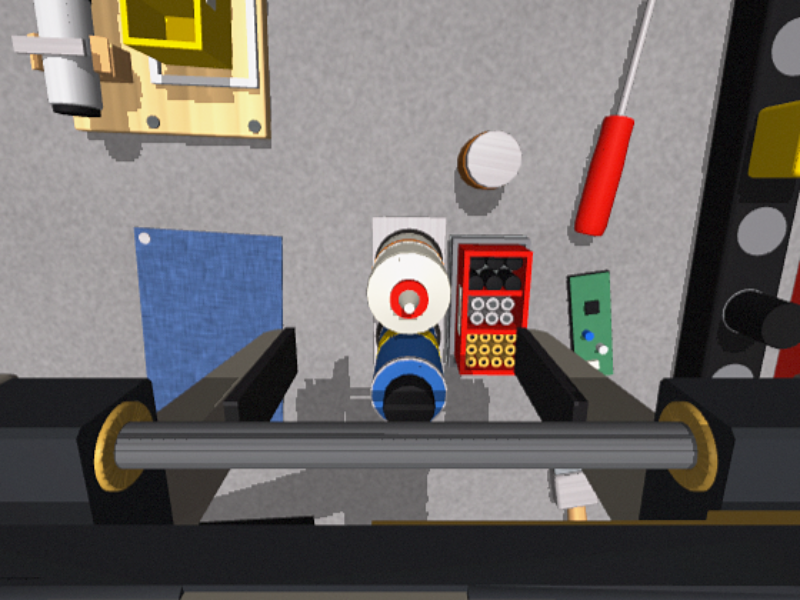

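The wrist view shows the bottle shoulder circle centred at (409,292), columns 367–452. The can's shoulder is near (409,391), columns 372–446. The red tray's rim corners are (459,247), (531,247), (520,374) and (457,374), and the jar lid is at (494,159).

```bash
python3 - <<'E'
from h import *
import pickle
c=pickle.load(open("w1.pkl","rb"))
f=lambda u,v,z:ray(c,u*.7,v*.7,z).round(4)
print("bot",f(409.5,292,.1126),f(367,292,.1126),f(452,292,.1126),"tip",f(409,308,.1466))
print("can",f(409,391,.1166),f(372,391,.1166),f(446,391,.1166))
print("red",f(459,247,.058),f(531,247,.058),f(457,374,.058),f(522,374,.058))
print("drip",f(373,218,.002),f(446,219,.002),"grey",f(452,236,.03),f(529,236,.03),"jar",f(494,159,.054))
print("mat",f(135,227,.002),f(282,237,.002),"lip",f(255,86,.021),f(153,79,.021))
E
```

```text
bot [0.6216 0.0804 0.1126] [0.594  0.0804 0.1126] [0.6491 0.0804 0.1126] tip [0.6209 0.0795 0.1466]
can [0.6214 0.0123 0.1166] [0.5964 0.0123 0.1166] [0.6465 0.0123 0.1166]
red [0.6596 0.1019 0.058 ] [0.7143 0.102  0.058 ] [ 0.6612 -0.0023  0.058 ] [ 0.7143 -0.0023  0.058 ]
drip [0.5907 0.1194 0.002 ] [0.6545 0.1185 0.002 ] grey [0.6571 0.107  0.03  ] [0.7202 0.107  0.03  ] jar [0.6837 0.1661 0.054 ]
mat [0.3814 0.1114 0.002 ] [0.51   0.1027 0.002 ] lip [0.5024 0.2218 0.021 ] [0.4241 0.2268 0.021 ]
```

Request:
{"fn": "move_arm", "kwargs": {"steps": [[[-0.2,0.25,1],0,0],[[0,0,2.5],0,0],[[0,0,2.5],0,0],[[0,0,2.5],0,0],[[0,0,2.5],0,0],[[0,0,2],0,0],[[0,0,1.1],0,0],[[0,0,0],0,0],[[0,0,0],0,0],[[0,0,0],0,255],[[0,0,0],0,255],[[0,0,0],0,255],[[0,0,0],0,255],[[0,0,0],0,255],[[0,0,0],0,255],[[0,0,0],0,255]], "newtons": 25}}

```text
t: 4.65
tcp_pos: [0.6212, 0.0795, 0.0738]
tool_rot: [0.707, 0.707, -0.0, -0.0]
ft_force: [-0.9, -0.6, 2.9]
grip_width: 0.604
gripper_force: 25.0
```

Request:
{"fn": "move_arm", "kwargs": {"steps": [[[0,0,-1],0,255],[[0,0,-2],0,255],[[0,0,-2],0,255],[[-0.2,-1.5,0],0,255],[[-0.4,-3,0],0,255],[[-0.4,-3,0],0,255],[[-0.4,-3,0],0,255],[[-0.4,-3,0],0,255],[[-0.4,-3,0],0,255],[[-0.2,-1.5,0],0,255],[[0,0,1],0,255],[[0,0,2],0,255],[[0,0,1.2],0,255],[[0,0,0],0,255],[[0,0,0],0,255]]}}

```text
t: 6.15
tcp_pos: [0.4418, 0.0556, 0.0813]
tool_rot: [0.707, 0.707, -0.0, -0.0]
ft_force: [0.6, 1.2, -1.5]
grip_width: 0.608
gripper_force: 25.0
```

Request:
{"fn": "move_arm", "kwargs": {"steps": [[[0,0,0.5],0,255],[[0,0,0.4],0,255],[[0,0,0.1],0,255],[[0,0,0],0,255],[[0,0,0],0,255]]}}

```text
t: 6.65
tcp_pos: [0.4413, 0.0556, 0.0717]
tool_rot: [0.707, 0.707, 0.0, 0.0]
ft_force: [-0.1, 0.7, -2.5]
grip_width: 0.606
gripper_force: 25.0
```

Request:
{"fn": "move_arm", "kwargs": {"steps": [[[0,0,0.05],0,255],[[0,0,0],0,150],[[0,0,0],0,60],[[0,0,0],0,0],[[0,0,0],0,0],[[0,0,0],0,0],[[0,0,-1],0,0],[[0,0,-3],0,0],[[0,0,-3],0,0],[[0,0,-2.5],0,0],[[-0.5,2,0],0,0],[[-1,4,0],0,0],[[-1,4,0],0,0],[[-1,4,0],0,0],[[-0.7,3,0],0,0],[[-0.3,1,0],0,0],[[0,0,0],0,0],[[0,0,0],0,0]]}}

```text
t: 8.45
tcp_pos: [0.6198, 0.0108, 0.166]
tool_rot: [0.707, 0.707, -0.0, -0.001]
ft_force: [-0.8, -0.9, -0.2]
grip_width: 0.997
gripper_force: 0.0
```

```bash
python3 - <<'E'
from h import *
c=cams.camera("top"); s=r.state(); print(s["t"],s["tcp_pos"])
crop(c,220,105,200,150,4,"t2")
E
```

```text
8.5 [0.61963637 0.01086818 0.16612627]
```

View pics/t2.png

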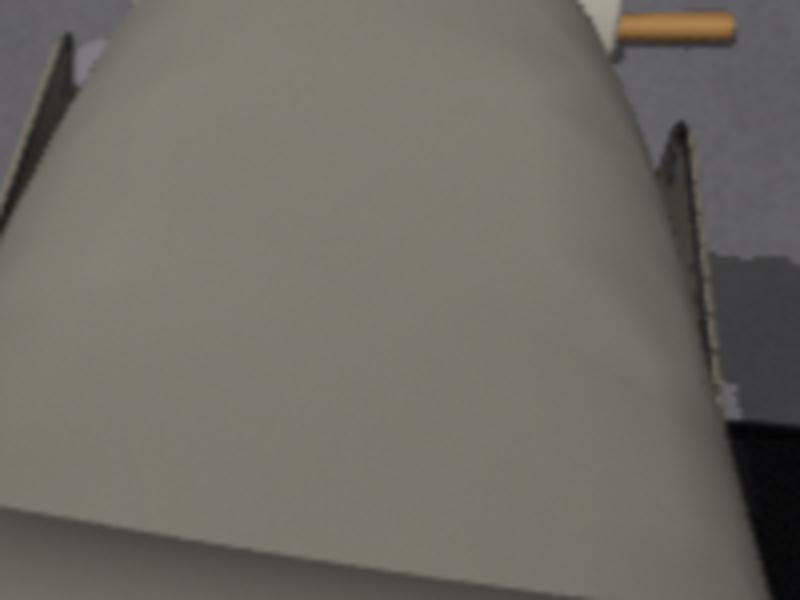

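The arm hides the stack from the top camera, so this picture shows nothing I can use. I'll go on and grip the can.

Request:
{"fn": "move_arm", "kwargs": {"steps": [[[0,0.08,1],0,0],[[0,0,2.5],0,0],[[0,0,2.5],0,0],[[0,0,2],0,0],[[0,0,1.2],0,0],[[0,0,0],0,0],[[0,0,0],0,0],[[0,0,0],0,255],[[0,0,0],0,255],[[0,0,0],0,255],[[0,0,0],0,255],[[0,0,0],0,255],[[0,0,0],0,255],[[0,0,0],0,255]]}}

```text
t: 9.9
tcp_pos: [0.622, 0.0105, 0.0741]
tool_rot: [0.707, 0.707, -0.0, -0.0]
ft_force: [-0.8, 0.5, 1.5]
grip_width: 0.565
gripper_force: 24.9
```

Request:
{"fn": "move_arm", "kwargs": {"steps": [[[0,0,-1],0,255],[[0,0,-2],0,255],[[0,0,-2],0,255],[[-0.5,-1.5,0],0,255],[[-1,-3,0],0,255],[[-1,-3,0],0,255],[[-1,-3,0],0,255],[[-0.7,-3,0],0,255],[[-0.3,-3,0],0,255],[[0,-1.6,0],0,255],[[0,0,1.5],0,255],[[0,0,2],0,255],[[0,0,1.2],0,255],[[0,0,0.4],0,255],[[0,0,0],0,255],[[0,0,0],0,255]]}}

```text
t: 11.5
tcp_pos: [0.4415, -0.0345, 0.0735]
tool_rot: [0.707, 0.707, 0.0, 0.0]
ft_force: [0.1, 0.1, -1.2]
grip_width: 0.562
gripper_force: 24.9
```

Request:
{"fn": "move_arm", "kwargs": {"steps": [[[0,0,0.2],0,255],[[0,0,0],0,255],[[0,0,0],0,150],[[0,0,0],0,60],[[0,0,0],0,0],[[0,0,0],0,0],[[0,0,0],0,0],[[0,0,-1],0,0],[[0,0,-3],0,0],[[0,0,-3.5],0,0],[[0,0,-3.5],0,0],[[0,0,-2],0,0]]}}

```text
t: 12.7
tcp_pos: [0.4419, -0.0345, 0.2044]
tool_rot: [0.707, 0.707, 0.001, 0.001]
ft_force: [1.1, -0.8, -0.1]
grip_width: 0.998
gripper_force: 0.0
```

Request:
{"fn": "move_arm", "kwargs": {"steps": [[[2,0,0],0,0],[[4,0,0],0,0],[[4,0,0],0,0],[[4,0,0],0,0],[[4,0.5,0],0,0],[[4,0.5,0],0,0],[[4,0.5,0],0,70],[[3,0,0],0,70],[[0,0,0],2.2,70],[[0,0,0],0,70],[[0,0,0],0,70]]}}

```text
t: 13.8
tcp_pos: [0.4559, 0.2552, 0.2014]
tool_rot: [0.72, 0.694, -0.0, 0.0]
ft_force: [0.4, 0.4, 0.3]
grip_width: 0.725
gripper_force: 0.0
```

```bash
python3 - <<'E'
from h import *
c=cams.camera("wrist"); s=r.state(); print(s["t"],s["tcp_pos"],s["grip_width"],R.from_quat(s["tool_rot"]).as_matrix().round(4).tolist())
import pickle; pickle.dump(c,open("w2.pkl","wb")); cv2.imwrite("pics/w2.png",cv2.resize(c["image"][:,:,::-1],(800,600)))
c=cams.camera("top"); pickle.dump(c,open("t3.pkl","wb"))
E
```

```text
13.85 [0.45600597 0.25501462 0.20138713] 0.7297925853325049 [[0.0381, 0.9993, 0.0001], [0.9993, -0.0381, -0.0001], [-0.0001, 0.0001, -1.0]]
```

View pics/w2.png

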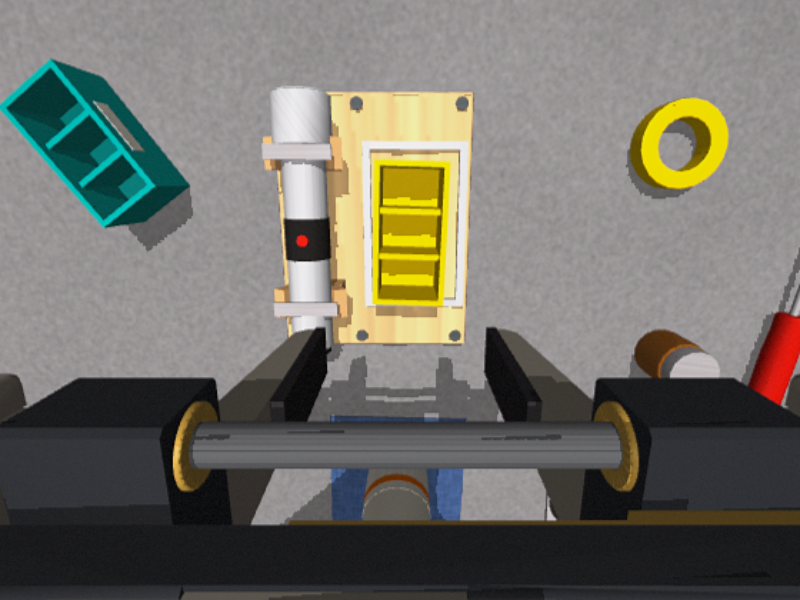

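The wrist view of the jig gives yellow rim corners (372,161), (450,162), (444,305), (373,302). The lip's outer corners are (363,142), (467,142), (463,306), (365,306), and the lamp's right edge is at column 330.

```bash
python3 - <<'E'
from h import *
import pickle
c=pickle.load(open("w2.pkl","rb"))
f=lambda u,v,z:ray(c,u*.7,v*.7,z).round(4)
def q(n,P):
    P=np.array(P); print(n,P[:,:2].tolist(),"mean",P.mean(0)[:2])
    for i in range(4):
        d=P[(i+1)%4]-P[i]; print("   len %.4f ang %.1f"%(np.linalg.norm(d),np.degrees(np.arctan2(d[1],d[0]))))
q("yel",[f(*p,.067) for p in [(372,161),(450,162),(444,305),(373,302)]])
q("lip",[f(*p,.021) for p in [(363,142),(467,142),(463,306),(365,306)]])
print("lamp edge",f(330,240,.053))
c=pickle.load(open("t3.pkl","rb")); cv2.imwrite("pics/t3.png",cv2.resize(c["image"][100:280,210:450,::-1],(800,600)))
E
```

```text
yel [[0.4373, 0.3388], [0.4899, 0.3362], [0.4843, 0.236], [0.4325, 0.2402]] mean [0.461  0.2878]
   len 0.0527 ang -2.8
   len 0.1004 ang -93.2
   len 0.0520 ang 175.4
   len 0.0987 ang 87.2
lip [[0.4279, 0.3554], [0.5079, 0.3524], [0.5041, 0.2213], [0.4216, 0.2244]] mean [0.465375 0.288375]
   len 0.0801 ang -2.1
   len 0.1312 ang -91.7
   len 0.0826 ang 177.8
   len 0.1312 ang 87.2
lamp edge [0.4022 0.2849 0.053 ]
```

Request:
{"fn": "move_arm", "kwargs": {"steps": [[[1.6,0.14,0],0.8,80],[[1.6,0.14,0],0,80],[[0,0,2],0,80],[[0,0,3],0,80],[[0,0,3],0,80],[[0,0,3],0,80],[[0,0,0.5],0,80],[[0,0,0],0,80],[[0,0,0],0,80]]}}

```text
t: 14.8
tcp_pos: [0.4612, 0.2879, 0.0873]
tool_rot: [0.725, 0.688, 0.001, 0.0]
ft_force: [-0.5, 0.1, 0.7]
grip_width: 0.685
gripper_force: 0.0
```

Request:
{"fn": "move_arm", "kwargs": {"steps": [[[0,-0.05,1.5],0,80],[[0,0,2],0,80],[[0,0,1.5],0,80],[[0,0,0.7],0,80],[[0,0,0],0,80],[[0,0,0],0,80],[[0,0,0],0,255],[[0,0,0],0,255],[[0,0,0],0,255],[[0,0,0],0,255],[[0,0,0],0,255],[[0,0,0],0,255]], "newtons": 15}}

```text
t: 16.0
tcp_pos: [0.4604, 0.2878, 0.03]
tool_rot: [0.725, 0.688, 0.001, 0.0]
ft_force: [-1.1, -0.2, 7.2]
grip_width: 0.568
gripper_force: 15.0
```

Request:
{"fn": "move_arm", "kwargs": {"steps": [[[0,0,-1],0,255],[[0,0,-2],0,255],[[0,0,-3],0,255],[[0,0,-3],0,255],[[0,0,-3],0,255],[[0,0,-3],0,255],[[0,0,-2],0,255],[[0,0,0],0,255]]}}

```text
t: 16.8
tcp_pos: [0.4613, 0.2883, 0.2025]
tool_rot: [0.725, 0.688, 0.003, 0.001]
ft_force: [-0.1, -0.3, -0.9]
grip_width: 0.569
gripper_force: 14.9
```

Request:
{"fn": "move_arm", "kwargs": {"steps": [[[-2,0.1,0],0,255],[[-3.5,0.2,0],0,255],[[-4,0.2,0],0,255],[[-4,0.2,0],0,255],[[-4,0.2,0],0,255],[[-4,0.2,0],0,255],[[-4,0.2,0],0,255],[[-4,0.2,0],0,255],[[-4,0.2,0],0,255],[[-4,0.2,0],0,255],[[-4,0.2,0],0,255],[[-4,0.2,0],0,255],[[-4,0.2,0],0,255],[[-4,0.2,0],0,255],[[-2.5,0.2,0],0,255],[[-1,0.1,0],0,255],[[0,0,0],-4,255],[[0,0,0],-4,255],[[0,0,0],0,255],[[0,0,0],0,255]]}}

```text
t: 18.8
tcp_pos: [0.4596, -0.2826, 0.1986]
tool_rot: [0.676, 0.737, -0.0, -0.001]
ft_force: [-0.9, 0.1, -1.2]
grip_width: 0.568
gripper_force: 14.9
```

```bash
python3 - <<'E'
from h import *
c=cams.camera("wrist"); s=r.state(); print(s["t"],s["tcp_pos"],s["grip_width"],s["gripper_force"],R.from_quat(s["tool_rot"]).as_matrix().round(4).tolist())
import pickle; pickle.dump(c,open("w3.pkl","wb")); cv2.imwrite("pics/w3.png",cv2.resize(c["image"][:,:,::-1],(800,600)))
E
```

```text
18.85 [ 0.45971769 -0.28266209  0.19871277] 0.5701046482632752 14.948735386133194 [[-0.0857, 0.9963, -0.0006], [0.9963, 0.0857, 0.0005], [0.0005, -0.0005, -1.0]]
```

View pics/w3.png

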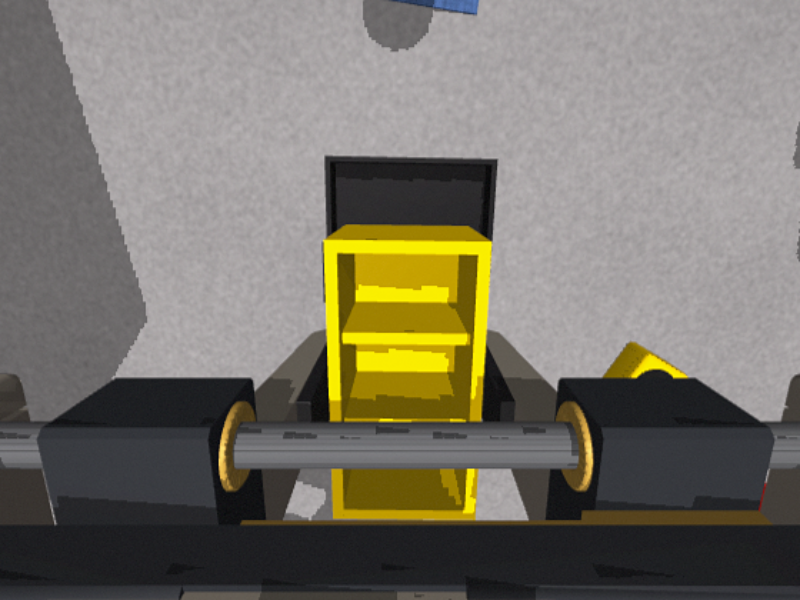

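The wrist view shows the yellow tray held over the black box, with the box's far rim corners at (326,157) and (497,159). The yaw looks right.

```bash
python3 - <<'E'
from h import *
import pickle
c=pickle.load(open("w3.pkl","rb"))
a,b=[ray(c,u*.7,v*.7,.03) for u,v in [(326,157),(497,159)]]
d=b-a;print(a,b,np.linalg.norm(d)); th=np.arctan2(d[1],d[0]); print(np.degrees(th))
m=(a+b)/2; print("centre",m+0.09*np.array([np.sin(th),-np.cos(th),0]))
E
```

```text
[ 0.3936661  -0.20053748  0.03      ] [ 0.52154746 -0.19098805  0.03      ] 0.12823741937272934
4.270586281727538
centre [ 0.46430879 -0.28551288  0.03      ]
```

Request:
{"fn": "move_arm", "kwargs": {"steps": [[[-0.2,0.4,1],0,255],[[0,0,3],0,255],[[0,0,3],0,255],[[0,0,3],0,255],[[0,0,3],0,255],[[0,0,2.5],0,255],[[0,0,1.5],0,255],[[0,0,0.5],0,255],[[0,0,0],0,255],[[0,0,0],0,255]]}}

```text
t: 19.85
tcp_pos: [0.4645, -0.2852, 0.0246]
tool_rot: [0.676, 0.737, 0.0, 0.0]
ft_force: [-0.1, 0.2, -2.0]
grip_width: 0.568
gripper_force: 14.9
```

Now I'll lower it the last 5 mm, release it and go up.

Request:
{"fn": "move_arm", "kwargs": {"steps": [[[0,0,0.3],0,255],[[0,0,0.2],0,255],[[0,0,0],0,255],[[0,0,0],0,110],[[0,0,0],0,80],[[0,0,0],0,80],[[0,0,0],0,80],[[0,0,-1],0,80],[[0,0,-3],0,80],[[0,0,-4],0,80],[[0,0,-4],0,80],[[0,0,-4],0,80],[[0,0,-2],0,80],[[0,0,0],2.5,80],[[0,0,0],2.4,80],[[0,0,0],0,80]]}}

```text
t: 21.45
tcp_pos: [0.464, -0.285, 0.2001]
tool_rot: [0.707, 0.707, 0.0, 0.001]
ft_force: [0.5, 0.0, -0.2]
grip_width: 0.688
gripper_force: 0.0
```

```bash
python3 - <<'E'
from h import *
c=cams.camera("wrist"); d=cams.camera("scene"); s=r.state(); print(s["t"],s["tcp_pos"],s["grip_width"],R.from_quat(s["tool_rot"]).as_matrix().round(4).tolist())
a=cv2.resize(c["image"][:,:,::-1],(400,300)); b=cv2.resize(d["image"][120:330,140:420,::-1],(800,600))
b[300:,400:]=a; cv2.imwrite("pics/p4.png",b)
E
```

```text
21.55 [ 0.46393638 -0.28494677  0.19947073] 0.6874285083980168 [[-0.0028, 1.0, 0.0002], [1.0, 0.0028, -0.0001], [-0.0001, 0.0002, -1.0]]
```

View pics/p4.png

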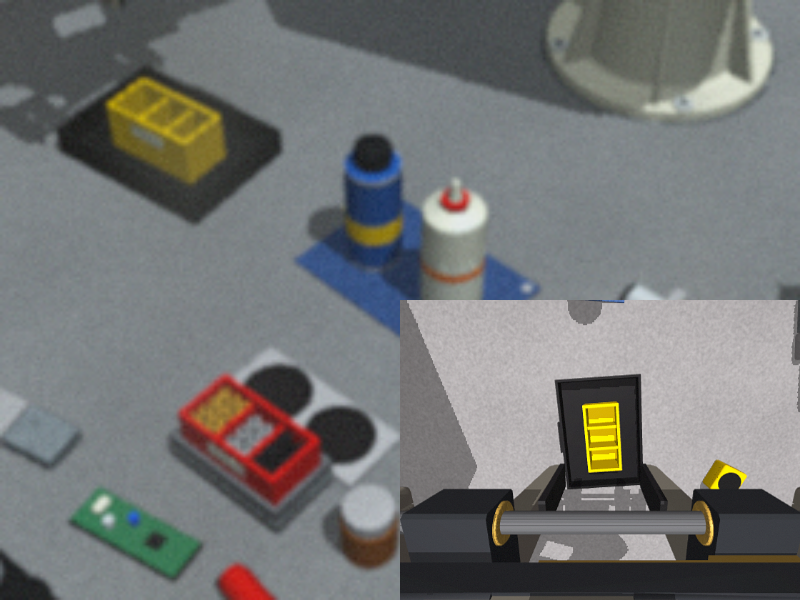

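The yellow tray sits in the box, the can and bottle stand on the mat, and the red tray is still nested. Next I'll go to the red tray and look at it from close by.

Request:
{"fn": "move_arm", "kwargs": {"steps": [[[1.5,1,0],0.16,70],[[3,2.2,0],0,70],[[3,2.2,0],0,70],[[3,2.2,0],0,70],[[3,2.2,0],0,70],[[3,2.2,0],0,70],[[3,2.2,0],0,70],[[3,2.2,0],0,70],[[3,2.2,0],0,70],[[3,2.2,0],0,70],[[1.5,1.5,0],0,70],[[0,0,2],0,70],[[0,0,2],0,70],[[0,0,2],0,70],[[0,0,0],0,70],[[0,0,0],0,70]]}}

```text
t: 23.15
tcp_pos: [0.6872, 0.0147, 0.1391]
tool_rot: [0.707, 0.707, -0.0, -0.0]
ft_force: [0.6, 0.9, 0.4]
grip_width: 0.727
gripper_force: 0.0
```

```bash
python3 - <<'E'
from h import *
c=cams.camera("wrist"); s=r.state(); print(s["t"],s["tcp_pos"],s["grip_width"],R.from_quat(s["tool_rot"]).as_matrix().round(4).tolist())
import pickle; pickle.dump(c,open("w5.pkl","wb")); cv2.imwrite("pics/w5.png",cv2.resize(c["image"][:,:,::-1],(800,600)))
E
```

```text
23.2 [0.6877822  0.01468733 0.13991019] 0.7229532329756144 [[0.0008, 1.0, 0.0006], [1.0, -0.0008, -0.0], [-0.0, 0.0006, -1.0]]
```

View pics/w5.png

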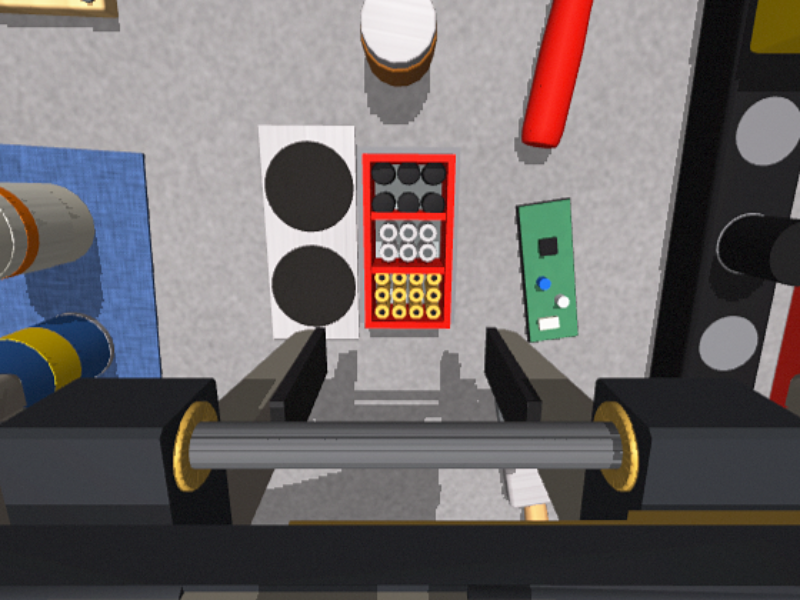

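The red rim corners are at (362,154), (456,154), (449,328) and (365,327), and the pad centres are at (309,186) and (313,285).

```bash
python3 - <<'E'
from h import *
import pickle
c=pickle.load(open("w5.pkl","rb"))
f=lambda u,v,z:ray(c,u*.7,v*.7,z).round(4)
P=np.array([f(*p,.058) for p in [(362,154),(456,154),(449,328),(365,327)]]); print(P,P.mean(0))
print("pads",f(309,186,.0046),f(313,285,.0046))
E
```

```text
[[ 0.6638  0.0986  0.058 ]
 [ 0.716   0.0986  0.058 ]
 [ 0.7145 -0.003   0.058 ]
 [ 0.6632 -0.0023  0.058 ]] [0.689375 0.047975 0.058   ]
pads [0.622  0.0811 0.0046] [0.6211 0.0115 0.0046]
```

Request:
{"fn": "move_arm", "kwargs": {"steps": [[[1.7,0.05,0],0,70],[[1.65,0.05,0],0,70],[[0,0,2],0,70],[[0,0,3],0,70],[[0,0,3],0,70],[[0,0,1],0,70],[[0,0,0.6],0,70],[[0,0,0],0,70],[[0,0,0],0,70]]}}

```text
t: 24.1
tcp_pos: [0.6894, 0.0485, 0.0445]
tool_rot: [0.708, 0.707, 0.001, 0.001]
ft_force: [0.1, -0.2, 0.3]
grip_width: 0.725
gripper_force: 0.0
```

Request:
{"fn": "move_arm", "kwargs": {"steps": [[[0,0,0.5],0,70],[[0,0,0.5],0,70],[[0,0,0],0,70],[[0,0,0],0,255],[[0,0,0],0,255],[[0,0,0],0,255],[[0,0,0],0,255],[[0,0,0],0,255],[[0,0,0],0,255]], "newtons": 35}}

```text
t: 25.0
tcp_pos: [0.6886, 0.0482, 0.0332]
tool_rot: [0.708, 0.707, 0.0, 0.0]
ft_force: [0.3, -0.9, -0.6]
grip_width: 0.563
gripper_force: 35.0
```

Request:
{"fn": "move_arm", "kwargs": {"steps": [[[0,0,-0.4],0,255],[[0,0,-0.8],0,255],[[0,0,-1],0,255],[[0,0,-1],0,255],[[0,0,-1],0,255],[[0,0,-2],0,255],[[0,0,-2],0,255],[[0,0,-2],0,255],[[0,0,-1],0,255],[[0,0,0],0,255],[[0,0,0],0,255]]}}

```text
t: 26.1
tcp_pos: [0.688, 0.0482, 0.1447]
tool_rot: [0.708, 0.707, -0.0, -0.0]
ft_force: [0.6, -0.4, -4.4]
grip_width: 0.563
gripper_force: 35.0
```

```bash
python3 - <<'E'
from h import *
d=cams.camera("scene"); s=r.state(); print(s["t"],s["tcp_pos"],s["grip_width"],s["gripper_force"])
cv2.imwrite("pics/p6.png",cv2.resize(d["image"][165:330,140:360,::-1],(800,600)))
E
```

```text
26.15 [0.68767141 0.04820622 0.14412384] 0.5608206726083418 34.98637139797211
```

View pics/p6.png

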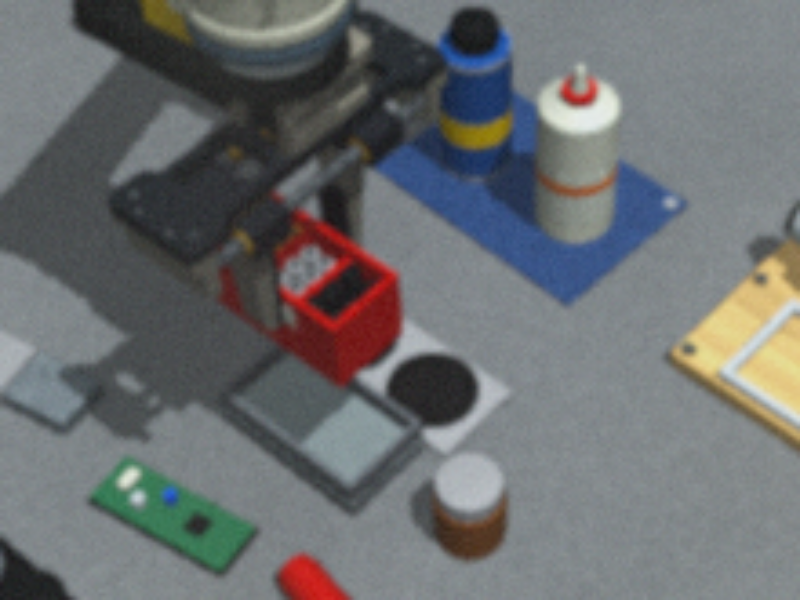

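The red tray hangs level and clear, and the grey tray stayed in place. Now I'll carry it to the jig.

Request:
{"fn": "move_arm", "kwargs": {"steps": [[[1,-1,0],0,255],[[2,-2,0],0,255],[[2.5,-2.4,0],0,255],[[2.7,-2.4,0],0,255],[[2.7,-2.4,0],0,255],[[2.7,-2.4,0],0,255],[[2.7,-2.4,0],0,255],[[2.7,-2.4,0],0,255],[[2.5,-2.4,0],0,255],[[1.6,-1.7,0],0,255],[[0.9,-0.8,0],0,255],[[0,0,0],2.3,255],[[0,0,0],0,255],[[0,0,0],0,255]]}}

```text
t: 27.55
tcp_pos: [0.4657, 0.2882, 0.1448]
tool_rot: [0.721, 0.693, -0.0, 0.0]
ft_force: [-0.1, 0.0, -3.8]
grip_width: 0.564
gripper_force: 35.0
```

Request:
{"fn": "move_arm", "kwargs": {"steps": [[[0,0,1],0,255],[[0,0,2],0,255],[[0,0,2],0,255],[[0,0,2],0,255],[[0,0,1.5],0,255],[[0,0,0.9],0,255],[[0,0,0.5],0,255],[[0,0,0],0,255],[[0,0,0],0,255]]}}

```text
t: 28.45
tcp_pos: [0.4661, 0.2887, 0.0465]
tool_rot: [0.722, 0.692, 0.0, 0.0]
ft_force: [0.5, 0.4, -3.1]
grip_width: 0.565
gripper_force: 35.0
```

Request:
{"fn": "move_arm", "kwargs": {"steps": [[[0,0,0.15],0,255],[[0,0,0.1],0,255],[[0,0,0.05],0,255],[[0,0,0],0,255],[[0,0,0],0,255]]}}

```text
t: 28.95
tcp_pos: [0.4657, 0.2886, 0.0432]
tool_rot: [0.722, 0.692, 0.0, 0.0]
ft_force: [0.2, 0.1, -3.5]
grip_width: 0.563
gripper_force: 35.0
```

Request:
{"fn": "move_arm", "kwargs": {"steps": [[[0,0,0.05],0,255],[[0,0,0.05],0,255],[[0,0,0],0,255],[[0,0,0],0,255]]}}

```text
t: 29.35
tcp_pos: [0.4657, 0.2885, 0.0422]
tool_rot: [0.722, 0.692, 0.0, 0.0]
ft_force: [-0.7, -0.2, -2.2]
grip_width: 0.561
gripper_force: 35.0
```

Request:
{"fn": "move_arm", "kwargs": {"steps": [[[0,0,0.05],0,255],[[0,0,0],0,255],[[0,0,0],0,110],[[0,0,0],0,80],[[0,0,0],0,80],[[0,0,0],0,80],[[0,0,-1],0,80],[[0,0,-3],0,80],[[0,0,-4],0,80],[[0,0,-4],0,80],[[0,0,-3],0,80],[[0,0,-1],0,80],[[0,0,0],-2.3,80],[[0,0,0],0,80]]}}

```text
t: 30.75
tcp_pos: [0.4655, 0.2884, 0.2015]
tool_rot: [0.707, 0.707, -0.0, -0.0]
ft_force: [-0.2, -0.6, -0.9]
grip_width: 0.686
gripper_force: 0.0
```

Request:
{"fn": "move_arm", "kwargs": {"steps": [[[-2,0,0],0,40],[[-3.5,-0.4,0],0,0],[[-4,-0.5,0],0,0],[[-4,-0.5,0],0,0],[[-4,-0.5,0],0,0],[[-3.5,-0.4,0],0,0],[[-2.1,-0.2,0],0,0],[[0,0,0],0,0],[[0,0,0],0,0]]}}

```text
t: 31.65
tcp_pos: [0.4401, 0.0575, 0.201]
tool_rot: [0.708, 0.706, -0.0, -0.0]
ft_force: [-0.1, -0.1, 0.4]
grip_width: 1.0
gripper_force: 0.0
```

```bash
python3 - <<'E'
from h import *
w=cams.camera("wrist"); d=cams.camera("scene"); s=r.state(); print(s["t"],s["tcp_pos"],s["grip_width"],R.from_quat(s["tool_rot"]).as_matrix().round(4).tolist())
b=np.hstack([cv2.resize(w["image"][:,:,::-1],(400,300)),cv2.resize(d["image"][200:335,300:480,::-1],(400,300))])
cv2.imwrite("pics/p7.png",b)
import pickle; pickle.dump(w,open("w7.pkl","wb"))
E
```

```text
31.75 [0.44040577 0.05829362 0.20124291] 1.0015938547060346 [[0.0012, 1.0, -0.0006], [1.0, -0.0012, 0.0002], [0.0002, -0.0006, -1.0]]
```

View pics/p7.png

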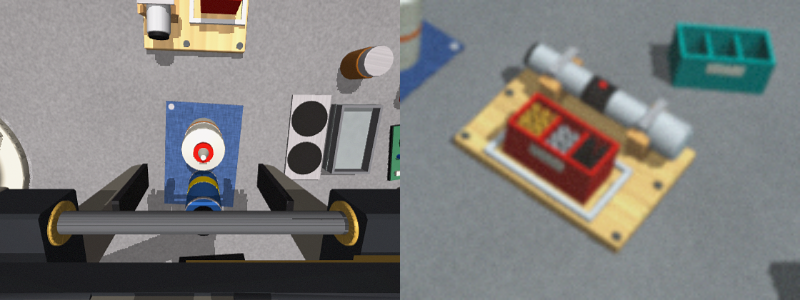

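The red tray stands in the pocket, and the bottle and can are upright on the mat. Now I'll put the bottle back.

Request:
{"fn": "move_arm", "kwargs": {"steps": [[[-0.22,0.1,1],0,0],[[0,0,3],0,0],[[0,0,3],0,0],[[0,0,3],0,0],[[0,0,2],0,0],[[0,0,0.95],0,0],[[0,0,0],0,0],[[0,0,0],0,0],[[0,0,0],0,255],[[0,0,0],0,255],[[0,0,0],0,255],[[0,0,0],0,255],[[0,0,0],0,255],[[0,0,0],0,255],[[0,0,0],0,255]], "newtons": 25}}

```text
t: 33.25
tcp_pos: [0.4414, 0.0553, 0.0723]
tool_rot: [0.708, 0.707, 0.0, 0.0]
ft_force: [-1.1, 0.8, 4.9]
grip_width: 0.607
gripper_force: 25.0
```

Request:
{"fn": "move_arm", "kwargs": {"steps": [[[0,0,-1],0,255],[[0,0,-2],0,255],[[0,0,-2],0,255],[[0.2,1.5,0],0,255],[[0.4,3,0],0,255],[[0.4,3,0],0,255],[[0.4,3,0],0,255],[[0.4,3,0],0,255],[[0.4,3,0],0,255],[[0.25,1.45,0],0,255],[[0,0,0],0,255],[[0,0,1.5],0,255],[[0,0,1.5],0,255],[[0,0,1],0,255],[[0,0,0],0,255],[[0,0,0],0,255]]}}

```text
t: 34.85
tcp_pos: [0.6204, 0.0795, 0.0817]
tool_rot: [0.708, 0.707, -0.0, -0.0]
ft_force: [-0.2, -0.6, -1.9]
grip_width: 0.607
gripper_force: 25.0
```

Request:
{"fn": "move_arm", "kwargs": {"steps": [[[0,0.05,0.4],0,255],[[0,0,0.2],0,255],[[0,0,0.05],0,255],[[0,0,0],0,255],[[0,0,0],0,255]]}}

```text
t: 35.35
tcp_pos: [0.6215, 0.0796, 0.0758]
tool_rot: [0.708, 0.707, 0.0, 0.0]
ft_force: [-0.2, -0.1, -2.8]
grip_width: 0.606
gripper_force: 25.0
```

Request:
{"fn": "move_arm", "kwargs": {"steps": [[[0,0,0.06],0,255],[[0,0,0.04],0,255],[[0,0,0],0,255],[[0,0,0],0,180],[[0,0,0],0,60],[[0,0,0],0,0],[[0,0,0],0,0],[[0,0,0],0,0],[[0,0,-1],0,0],[[0,0,-3],0,0],[[0,0,-3],0,0],[[0,0,-3],0,0],[[0,0,-2],0,0]]}}

```text
t: 36.65
tcp_pos: [0.6223, 0.0797, 0.1977]
tool_rot: [0.708, 0.707, 0.001, 0.001]
ft_force: [-0.4, -0.1, -0.1]
grip_width: 0.999
gripper_force: 0.0
```

Request:
{"fn": "move_arm", "kwargs": {"steps": [[[-1.4,-2,0],0,0],[[-2,-3.5,0],0,0],[[-2.5,-4,0],0,0],[[-2.5,-4,0],0,0],[[-2,-3,0],0,0],[[-1,-1.5,0],0,0],[[0,0,2],0,0],[[0,0,2],0,0],[[0,0,0],0,0],[[0,0,0],0,0]]}}

```text
t: 37.65
tcp_pos: [0.4419, -0.034, 0.1551]
tool_rot: [0.707, 0.707, 0.0, -0.0]
ft_force: [0.1, 0.5, 0.4]
grip_width: 1.002
gripper_force: 0.0
```

Next the can: down from 0.1551 to 0.0717.

Request:
{"fn": "move_arm", "kwargs": {"steps": [[[0,0,1.5],0,0],[[0,0,3],0,0],[[0,0,2.5],0,0],[[0,0,1.3],0,0],[[0,0,0],0,0],[[0,0,0],0,0],[[0,0,0],0,255],[[0,0,0],0,255],[[0,0,0],0,255],[[0,0,0],0,255],[[0,0,0],0,255],[[0,0,0],0,255],[[0,0,0],0,255]]}}

```text
t: 38.95
tcp_pos: [0.4413, -0.0342, 0.0717]
tool_rot: [0.708, 0.707, -0.0, -0.0]
ft_force: [-0.8, 0.1, 3.1]
grip_width: 0.56
gripper_force: 25.0
```

Request:
{"fn": "move_arm", "kwargs": {"steps": [[[0,0,-1],0,255],[[0,0,-2],0,255],[[0,0,-2],0,255],[[0.4,1.5,0],0,255],[[0.75,3,0],0,255],[[0.75,3,0],0,255],[[0.75,3,0],0,255],[[0.75,3,0],0,255],[[0.65,3,0],0,255],[[0.4,1.5,0],0,255],[[0,0,0],0,255],[[0,0,1.5],0,255],[[0,0,1.5],0,255],[[0,0,1],0,255],[[0,0,0],0,255],[[0,0,0],0,255]]}}

```text
t: 40.55
tcp_pos: [0.6208, 0.01, 0.0812]
tool_rot: [0.708, 0.707, -0.0, -0.0]
ft_force: [0.3, 0.1, -2.3]
grip_width: 0.562
gripper_force: 25.0
```

Request:
{"fn": "move_arm", "kwargs": {"steps": [[[0.03,0.03,0.4],0,255],[[0,0,0.2],0,255],[[0,0,0.05],0,255],[[0,0,0],0,255],[[0,0,0],0,255]]}}

```text
t: 41.05
tcp_pos: [0.6218, 0.0104, 0.0752]
tool_rot: [0.708, 0.707, 0.0, 0.0]
ft_force: [0.4, 0.0, -2.7]
grip_width: 0.566
gripper_force: 25.0
```

Now I'll release the can, go up, and swing clear to the side so the cameras can see.

Request:
{"fn": "move_arm", "kwargs": {"steps": [[[0,0,0.06],0,255],[[0,0,0.03],0,255],[[0,0,0],0,255],[[0,0,0],0,180],[[0,0,0],0,60],[[0,0,0],0,0],[[0,0,0],0,0],[[0,0,0],0,0],[[0,0,-1],0,0],[[0,0,-3],0,0],[[0,0,-3],0,0],[[0,0,-3],0,0],[[0,0,-3],0,0],[[0,0,-1],0,0]]}}

```text
t: 42.45
tcp_pos: [0.6233, 0.0104, 0.2183]
tool_rot: [0.708, 0.707, 0.002, 0.002]
ft_force: [0.3, -0.1, 0.3]
grip_width: 1.003
gripper_force: 0.0
```

Request:
{"fn": "move_arm", "kwargs": {"steps": [[[-2,0,0],0,0],[[-4,-1,0],0,0],[[-4,-1,0],0,0],[[-4,-1,0],0,0],[[-4,-1,0],0,0],[[-4,-1,0],0,0],[[-4,-1,0],0,0],[[-4,-1,0],0,0],[[-2,0,0],0,0],[[0,0,0],0,0],[[0,0,0],0,0]]}}

```text
t: 43.55
tcp_pos: [0.5513, -0.3089, 0.2137]
tool_rot: [0.708, 0.706, 0.0, -0.001]
ft_force: [0.5, -0.2, 0.0]
grip_width: 1.002
gripper_force: 0.0
```

```bash
python3 - <<'E'
from h import *
t=cams.camera("top"); d=cams.camera("scene"); s=r.state(); print(s["t"],s["tcp_pos"],s["ft_force"])
b=np.vstack([cv2.resize(t["image"][105:225,120:440,::-1],(800,300)),cv2.resize(d["image"][130:325,0:520,::-1],(800,300))])
cv2.imwrite("pics/p8.png",b)
E
```

```text
43.65 [ 0.5515417  -0.3080322   0.21392997] [-0.25765935  0.19005055 -1.00910566]
```

View pics/p8.png

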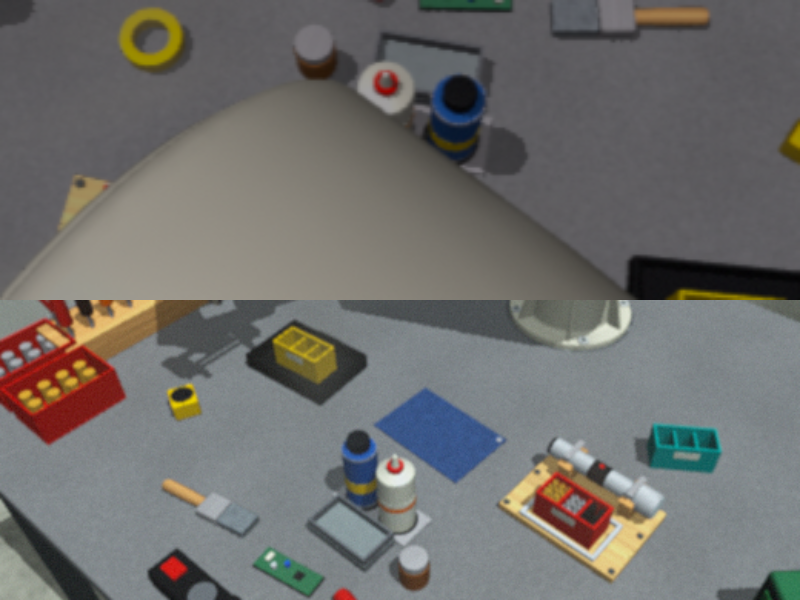

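Everything is in place: the red tray is in the pocket, the yellow tray is in the box, the bottle and can are back on their pads, and the grey tray and jar haven't moved. I'll hand it in.

```bash
python3 -c "
from workcell import r; print(r.sign_off())"
```

```text
the job is handed in; nothing more can be done
None
```

I handed the job in at about 44 s of the 128 s: the red tray is in the jig's pocket, the yellow tray is in the empties box, the bottle and can are back on their pads, and the grey tray and jar look unmoved in the last pictures; the sign-off returned no verdict.

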